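# Sprinkle palm sugar chunks evenly over a sectioned tin

## Robot

A 7-joint arm with a two-finger parallel gripper is mounted at the origin on the work surface. World frame = base frame: x ahead of the robot, y to its left, z up, the work surface at z = 0. Lengths are in mm, angles in rad, forces in N, time in s.
With the tool pointing down it reaches from about 400 to 875 mm from the base axis. Payload 4.4 kg.
Tool frame: the origin (TCP) lies midway between the tips of the shut fingers; the grasp point (between the pads) lies ctrl.tcp_to_grasp behind it (ctrl.tcp_to_grasp is the distance from the TCP to the grasp point, in mm); z points along the fingers, y is the line along which they close (so a half turn about z gives the same grasp; the last joint's range is limited). The gripper opens to 85 mm and grips with 20 to 120 N. Pads are 22 mm wide; open, the fingers measure 114 mm over their backs; the gripper's body (76 mm by 85 mm) begins 54 mm behind the grasp point. The pads swing forward as they close: fully open they stand 13 mm farther back than shut.
Start: joints at [1.086, 0.628, 0.038, 1.517, -0.027, 0.996, -0.02], TCP at [264.36, -593.828, 231.313] pointing down, gripper open.
Joint ranges: [-3.06, 3.06], [-0.37, 2.12], [-1.25, 1.32], [0.18, 2.47], [-1.1, 4.24], [0.23, 1.98], [-2.94, 2.94]. Speed limits (rad/s): [2.57, 2.57, 3.14, 3.14, 3.14, 3.14, 3.14].

## Interface

Orientations are given as [roll, pitch, yaw] about the fixed x, y, z axes, in that order (R = Rz(yaw) Ry(pitch) Rx(roll)).
In Python, from cell import ctrl, get_image, get_calibration, workorder, boxes_of, place_of gives the robot as it stands.
- The arm moves only by the tool play_rows, never from a script. Its argument "series" is a list that holds one entry, the list of rows, each a list of 7 numbers: the shift along the world's x, y, z in cm, then the turn, a rotation vector about the world's x, y, z in degrees, then the closure, from 0 (fully open) to 1 (shut). A call has 1 to 20 rows; each row shifts and turns the commanded pose from where the row before left it; what a row does not reach is not made up. A row lasts 1/8 s, in which the tool goes at most 62.5 mm and 10.7 degrees, less where a joint would pass 70% of its speed; a pose out of reach is approached as far as the arm can. A call with a gripper value outside its range is refused whole. The fingers move at their own pace and stop on an object; the grip force is fixed at half the most. Time passes only in rows, so rows that do not move let the fingers close. It gives the time, the measured TCP pose, the force, the opening and the grip force at its end, in the units of the state.
- ctrl.read_state(): the state, without advancing time (a new reading comes with each control period).
- get_image(name): name is "scene" or "side" or "wrist"; returns (picture, depth): 384x512x3 uint8, red, green, blue; 384x512 float32, mm along the optical axis (not along the pixel's ray), 0 where there is no reading.
- get_calibration(name): a dict with "K" (3x3 intrinsics, pixels), "k1" (the pictures are not rectified: a ray, as slopes to the right and down, at radius r is drawn at 1 + k1 r^2 times it, then the intrinsics apply), "R" (3x3) and "t" (3): a world point X has camera coordinates R X + t; the wrist camera has in their place "mount" (4x4, takes a point from camera to tool coordinates, whose origin is the TCP and whose axes are the flange's). Camera axes: x right, y down, z forward; pixel columns grow to the right and rows downward; lengths in mm; the calibration is good to about 2 mm. A picture is of the moment at which its call begins: read the wrist's pose just before it. get_calibration takes no time and is no camera call.
- workorder.finish_job(): hands the job in; it is judged then, once.
Trained networks look in the newest picture that a camera, given by its name, has taken for a name from the list of things; names that differ only in an ending like _2 or _b are one class to them, and where a whole thing is asked for, a point or a joint stands for the part that bears it (a point fixed in the world has none). Each returns a list of dicts, best first, with "p" (0 to 1); they miss things now and then, are a little off and sometimes report something else, mostly with a low value. They report only what shows in the picture. A call takes as long as a camera call.
- boxes_of(target, camera): "pixel" ([column, row] in pixels, amid what is visible of it).
- place_of(target, camera): "pixel" ([column, row] in pixels: a listed point, or the origin of a listed thing).
The state is a dict: "clock": time; "qpos": joint angles; "qd": joint speeds; "tau": joint torques, N m; "eef_pos": TCP position; "tool_rot": TCP orientation; "force": force on the tool from outside, world axes, zero at the start; "torque": the same for the moment, N m; "width": finger opening in mm; "gripper_force": force on a finger pad.
Only numpy, scipy, OpenCV 4.12 (cv2) and the standard library are available. Lean on these libraries where they do the work, as an engineer would, in place of code of your own. Each camera call takes 0.05 s, during which the arm holds its last target. There are 200 camera calls.

## Task

Clear the green spatula off the steel tin first and lay it lengthwise on the middle of the pale wooden board. Then take the clear shaker by its red handle and shake its eight sugar chunks out evenly over the tin, along its whole length, so that all eight land in the tin and each of its four sections gets at least one. Last, stand the empty shaker level on its cork mat, in the middle, and let go; do not touch the chunks with the gripper, and leave the mortar, bowl, tub and jar where they are.

Things in the scene. Friction and masses are not known exactly. Their poses are not given: they have to be found in the camera images.
- tin: shallow steel tin, fixed, 136 mm along its x by 276 mm along its y, walls 28 mm high, floor 3 mm thick; three low cross ridges (top 12 mm over the counter, at y = -67.5, 0, 67.5 mm) part it into four sections in a row along y, each 64 by 130 mm, with centres at y = -102, -34, 34, 102 mm. Origin: centre of its underside, z up. The spatula lies across its walls at the start
- board: pale wooden board fixed to the counter, 260 mm along its x by 100 mm along its y, 16 mm thick. Origin: centre of its underside
- mat: cork mat fixed to the counter, 170 mm along its x by 100 mm along its y, 6 mm thick. Origin: centre of its underside. The shaker stands on it at the start, its length about along the mat's x
- spatula_grip (a point): centre and balance point of the loose green spatula (250 mm long, 80 g), 9 mm above its flat underside; x runs along it towards the blade, z up. The handle is a straight bar 16 mm wide and 18 mm high, from 130 mm behind this point to 40 mm ahead of it; from there the blade, 50 mm wide, 8 mm thick, runs on to 115 mm ahead
- shaker_handle (a point): point to grip on the loose shaker's red handle, 64 mm above the shaker's flat underside; z is the shaker's up, its open mouth looks along -x. The handle is an upright fin 80 mm long (x), 16 mm wide (y), 40 mm high; its top is 18 mm above this point, its foot 22 mm below, on the shaker's roof. Shaker 220 g, plus 80 g of chunks
- shaker_lip (a point): middle of the lower edge of the shaker's mouth, over which the chunks fall: 76 mm along -x and 51 mm below the handle point; axes as the shaker's. Behind it the floor dips inwards, 18 then 8 degrees over 20 mm each, which keeps the chunks in while level. Chunks, two abreast, start to come out with the mouth tipped 24 to 34 degrees down; the last need up to 46 degrees
- shaker_center (a point): centre of the shaker's clear plastic box (without the handle), half-way up, 21 mm above its underside; axes as the shaker's. The box is 132 mm long (x), 52 mm wide (y), 42 mm high, closed but for the mouth at its -x end, open over the inner width of 46 mm, and the front 32 mm of its top
- chunk0_center (a point): centre of brown sugar chunk 1 of 8, a hard cube of 18 mm, 10 g, slightly slippery, loose inside the shaker at the start
- chunk1_center (a point): centre of brown sugar chunk 2 of 8, a hard cube of 18 mm, 10 g, slightly slippery, loose inside the shaker at the start
- chunk2_center (a point): centre of brown sugar chunk 3 of 8, a hard cube of 18 mm, 10 g, slightly slippery, loose inside the shaker at the start
- chunk3_center (a point): centre of brown sugar chunk 4 of 8, a hard cube of 18 mm, 10 g, slightly slippery, loose inside the shaker at the start
- chunk4_center (a point): centre of brown sugar chunk 5 of 8, a hard cube of 18 mm, 10 g, slightly slippery, loose inside the shaker at the start
- chunk5_center (a point): centre of brown sugar chunk 6 of 8, a hard cube of 18 mm, 10 g, slightly slippery, loose inside the shaker at the start
- chunk6_center (a point): centre of brown sugar chunk 7 of 8, a hard cube of 18 mm, 10 g, slightly slippery, loose inside the shaker at the start
- chunk7_center (a point): centre of brown sugar chunk 8 of 8, a hard cube of 18 mm, 10 g, slightly slippery, loose inside the shaker at the start
- cobek: dark stone mortar 176 mm across, 62 mm high, with its pestle leaning in it and rising to about 120 mm; origin: centre of its underside; not part of the work
- bowl: stainless steel mixing bowl, 190 mm across, 85 mm high; origin: centre of its underside; not part of the work
- tub: clear plastic tub with a tightened white twist cap, 76 mm across, 112 mm high; origin: centre of its underside; not part of the work
- jar: amber glass jar with a brass cap, 64 mm across, 100 mm high; origin: centre of its underside; not part of the work

How it is judged:
By the outcome, as a careful person would: the job done as asked, in the order asked, and still so for the second after the job is handed in, with the robot touching nothing.
It also fails if it takes over 69 s, if anything falls off the work surface, if the arm or the gripper's body presses on something with over 40 N, if the wrist force passes 120 N, or if a joint passes its speed limit or range.

## Working session

There is one attempt and no reset: what is moved stays moved. The work goes in short steps, Python scripts to look and compute and a tool call to move; the robot and the scene stay as the last step left them, time stands still between calls to the robot, and variables do not carry over. Pictures are saved under pics/ and viewed, at most 10 in all, crops included, and the job is handed in when it is done.

Besides the shell and the picture viewer there is one more tool, called after "Emit:" as name([rows], argument=value, ...), one row to a line, values as JSON. play_rows: Moves the arm, as the interface text tells. Its arguments: {"type":"object","properties":{"series":{"type":"array"}},"required":["series"]}

```bash
mkdir -p pics; ls
cat > h.py <<'E'
import numpy as np, cv2
from cell import ctrl, get_image, get_calibration, workorder, boxes_of, place_of
from scipy.spatial.transform import Rotation as Ro
def ray(cam,px,st=None):
    c=get_calibration(cam);K=np.array(c["K"]);k1=c["k1"]
    d=np.array([(px[0]-K[0,2])/K[0,0],(px[1]-K[1,2])/K[1,1]]);u=d.copy()
    for _ in range(20): u=d/(1+k1*(u@u))
    v=np.array([u[0],u[1],1.])
    if "R" in c:
        R=np.array(c["R"]);t=np.array(c["t"]);return -R.T@t,R.T@v
    M=np.array(c["mount"]);st=st or ctrl.read_state()
    r=np.array(st["tool_rot"]);T=Ro.from_euler('xyz',r) if r.size==3 else (Ro.from_matrix(r) if r.size==9 else Ro.from_quat(r))
    T=T.as_matrix();return np.array(st["eef_pos"])+T@M[:3,3],T@M[:3,:3]@v
def atz(cam,px,z,st=None):
    o,v=ray(cam,px,st);return o+v*(z-o[2])/v[2]
def atd(cam,px,D,st=None):
    o,v=ray(cam,px,st);c,r=int(round(px[0])),int(round(px[1]));p=D[max(r-1,0):r+2,max(c-1,0):c+2];p=p[p>0]
    return o+v*np.median(p) if p.size else None
def save(n,a): cv2.imwrite(f"pics/{n}.png",a[:,:,::-1])
E
cat > a.py <<'E'
from h import *
np.set_printoptions(precision=1,suppress=True)
print(ctrl.read_state(), ctrl.tcp_to_grasp)
Z=dict(tin=0,board=0,mat=0,spatula_grip=37,shaker_handle=70,shaker_lip=19,shaker_center=27,cobek=0,bowl=0,tub=0,jar=0)
ims={}
for cam in("scene","side"):
    im,D=get_image(cam);ims[cam]=im
    for n,z in Z.items():
        for d in place_of(n,cam)[:2]:
            print(cam,n,round(d["p"],2),np.array(d["pixel"]),atz(cam,d["pixel"],z))
save("both",cv2.resize(np.vstack([ims["scene"],ims["side"]]),None,fx=.78,fy=.78))
E
python3 a.py
```

```text
pics
{'clock': 0.0, 'qpos': array([ 1.1,  0.6,  0. ,  1.5, -0. ,  1. , -0. ]), 'qd': array([ 0., -0.,  0., -0., -0., -0., -0.]), 'tau': array([  0. , -56.3,   1.2, -19.3,   0. ,   0. ,  -0. ]), 'eef_pos': array([ 264.1, -593.3,  230.4]), 'tool_rot': array([-3.1,  0. ,  0.4]), 'force': array([-0.4,  0.5,  0.6]), 'torque': array([-0., -0.,  0.]), 'gripper_force': 0.0, 'width': 85.32670812043413} 18.700000000000003
scene tin 0.7 [280.7 200.4] [513.   16.5   0. ]
scene board 0.7 [168.5 162. ] [ 451.7 -357.6    0. ]
scene board 0.65 [392.8 207.4] [445.2 318.7   0. ]
scene mat 0.86 [174.1 164.9] [ 459.5 -334.8    0. ]
scene mat 0.32 [159.4 176.1] [ 521.7 -352.7    0. ]
scene spatula_grip 0.74 [304.6 183.5] [465.1  70.5  37. ]
scene shaker_handle 0.65 [279.2 201.6] [592.6  31.6  70. ]
scene shaker_handle 0.62 [171.7 142.1] [ 440.4 -342.9   70. ]
scene shaker_lip 0.65 [161.1 175.4] [ 537.2 -336.2   19. ]
scene shaker_lip 0.57 [301.2 183.1] [445.3  57.4  19. ]
scene shaker_center 0.77 [172.7 158.5] [ 462.9 -334.3   27. ]
scene shaker_center 0.19 [175.2 167. ] [ 497.9 -309.1   27. ]
scene cobe
[... 243 characters left out ...]
]
side tin 0.73 [277.2 208.8] [521.    2.7   0. ]
side board 0.72 [301.  299.8] [448.4 314.5   0. ]
side mat 0.76 [293.8 143. ] [ 471.1 -345.     0. ]
side mat 0.66 [299.5 140.9] [ 449.5 -360.7    0. ]
side spatula_grip 0.64 [294.  215.1] [471.4  58.4  37. ]
side shaker_handle 0.56 [298.8 130.2] [ 459.  -330.4   70. ]
side shaker_lip 0.86 [276.2 137.3] [ 539.1 -348.    19. ]
side shaker_center 0.79 [297.4 141.1] [ 460.1 -321.9   27. ]
side shaker_center 0.48 [296.3 143.5] [ 464.1 -306.7   27. ]
side cobek 0.98 [189.6 227.5] [777.8 104.8   0. ]
side bowl 0.69 [202.6 173.6] [ 782.4 -137.5    0. ]
side tub 0.91 [232.8 136.5] [ 705.6 -361.5    0. ]
side jar 0.57 [197.9 296.3] [710.7 328.8   0. ]
```

View pics/both.png

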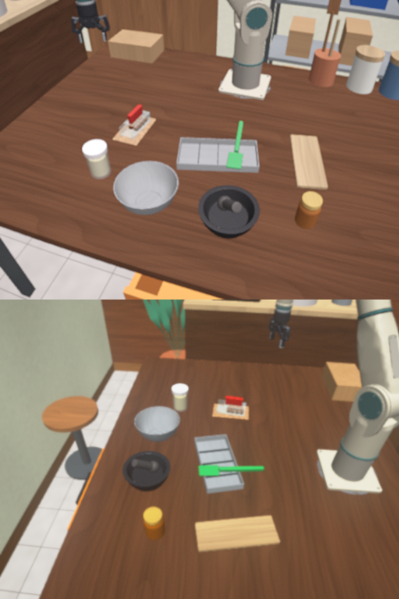

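The scene view shows the tin in the middle with the spatula across it, its blade pointing away from the robot. The shaker is on its mat at the left with the mouth facing away, and the board is at the right. Next I'll get yaws by segmentation.

```bash
cat > b.py <<'E'
from h import *
np.set_printoptions(precision=1,suppress=True)
def cloud(cam):
    im,D=get_image(cam);h,w=D.shape;c=get_calibration(cam);K=np.array(c["K"]);k1=c["k1"]
    u,v=np.meshgrid(np.arange(w),np.arange(h));d=np.stack([(u-K[0,2])/K[0,0],(v-K[1,2])/K[1,1]],-1);s=d.copy()
    for _ in range(20): s=d/(1+k1*(s**2).sum(-1,keepdims=True))
    P=np.dstack([s*D[...,None],D]);R=np.array(c["R"]);t=np.array(c["t"])
    return cv2.cvtColor(im,cv2.COLOR_RGB2HSV),(P-t)@R,D>0
def rect(n,P,m):
    p=P[m];print(n,len(p),"z",np.percentile(p[:,2],[5,50,95]),end=" ")
    q=p[:,:2].astype(np.float32);print("med",np.median(q,0),cv2.minAreaRect(q))
for cam in("scene","side"):
    H,P,ok=cloud(cam);h,s,v=[H[...,i].astype(int) for i in range(3)];X,Y,Z=P[...,0],P[...,1],P[...,2]
    def reg(x0,x1,y0,y1,z0,z1): return ok&(X>x0)&(X<x1)&(Y>y0)&(Y<y1)&(Z>z0)&(Z<z1)
    print(cam)
    rect("green",P,reg(300,700,-100,200,0,90)&(h>40)&(h<85)&(s>100))
    rect("red",P,reg(350,600,-450,-230,40,110)&((h<6)|(h>172))&(s>150))
    rect("board",P,reg(250,650,230,400,9,30)); rect("mat",P,reg(330,620,-430,-240,2.5,12)&(v>130))
    rect("tin",P,reg(400,620,-170,190,19,34)&(s<90)); rect("shk",P,reg(330,620,-430,-240,20,110))
E
python3 b.py
```

```text
scene
green 515 z [35.1 39.  47.2] med [534.6  73. ] ((467.4493713378906, 68.63948059082031), (244.50210571289062, 44.54078674316406), 7.730149269104004)
red 236 z [58.6 81.4 89.5] med [ 466.8 -324.6] ((458.128662109375, -327.94659423828125), (18.2802677154541, 81.39128112792969), 81.59945678710938)
board 2436 z [13.6 17.  19.8] med [467.  320.3] ((446.2175598144531, 319.2558288574219), (263.12310791015625, 103.71686553955078), 11.36524772644043)
mat 506 z [3.  5.7 9.9] med [ 509.5 -306.3] ((448.7559814453125, -334.94500732421875), (228.7940673828125, 166.50790405273438), 3.4320309162139893)
tin 699 z [19.7 25.7 30.8] med [547.7   0.8] ((525.2852172851562, 14.472122192382812), (153.6096649169922, 276.52789306640625), 14.437110900878906)
shk 756 z [22.8 47.4 87.8] med [ 477.2 -321.5] ((467.69342041015625, -330.4053649902344), (55.3751335144043, 134.73374938964844), 83.70747375488281)
side
green 732 z [ 3.9 38.2 48.1] med [505.4  69.4] ((458.6617431640625, 54.44688415527344), (260.8558654785156, 81.9061050415039), 5.632331371307373)
red 203 z [58.4 78.8 90.7] med [ 456.1 -326.9] ((454.7041015625, -330.4449768066406), (20.51148796081543, 77.52438354492188), 80.65542602539062)
board 3703 z [13.6 17.1 19.7] med [447.3 323.1] ((444.4232177734375, 317.7332458496094), (259.20721435546875, 101.49272918701172), 11.435009956359863)
mat 368 z [ 3.3  7.4 10.7] med [ 474.4 -305. ] ((465.4686584472656, -351.70281982421875), (140.22584533691406, 179.17364501953125), 88.21715545654297)
tin 459 z [19.9 26.7 31.4] med [503.8  20.8] ((517.8938598632812, 10.557769775390625), (137.1327667236328, 282.2381896972656), 14.61827278137207)
shk 659 z [23.2 49.  88.9] med [ 462.3 -321.5] ((464.6129150390625, -333.6583557128906), (63.44520950317383, 131.8565673828125), 83.25617218017578)
```

```bash
python3 -c "
from h import *
s=ctrl.read_state();print(np.degrees(s['tool_rot']),s['eef_pos']);print(get_calibration('wrist'))"
```

```text
[ 1.79998965e+02 -6.31832835e-04  2.39897684e+01] [ 264.31494524 -593.85698015  231.31929338]
{'K': array([[279.79757291,   0.        , 255.04679621],
       [  0.        , 279.79757291, 193.98794993],
       [  0.        ,   0.        ,   1.        ]]), 'k1': -0.035305590897196745, 'mount': array([[-1.30589977e-03, -9.52856404e-01, -3.03418799e-01,
         7.77611036e+01],
       [ 9.99999146e-01, -1.26122319e-03, -3.43202387e-04,
        -2.55195977e+00],
       [-5.56562340e-05, -3.03418988e-01,  9.52857237e-01,
        -1.41590266e+02],
       [ 0.00000000e+00,  0.00000000e+00,  0.00000000e+00,
         1.00000000e+00]])}
```

Emit:
play_rows([
  [[2.8, 4.3, 1.5, 0, 0, 0, 0], [2.8, 4.3, 1.5, 0, 0, 0, 0], [2.8, 4.3, 1.5, 0, 0, 0, 0], [2.8, 4.3, 1.5, 0, 0, 0, 0], [2.8, 4.3, 1.5, 0, 0, 0, 0], [2.0, 4.3, 1.5, 0, 0, 0, 0], [0, 0, 0, 0, 0, 0, 0], [0, 0, 0, 0, 0, 0, 0]],
])

```text
clock: 2.3
eef_pos: [423.9, -336.4, 321.4]
tool_rot: [3.141, 0.001, 0.419]
force: [-0.8, -0.9, -0.1]
width: 85.2
gripper_force: 0.0
```

```bash
cat > w.py <<'E'
from h import *
import sys
np.set_printoptions(precision=1,suppress=True)
Z=dict(tin=0,board=0,mat=0,spatula_grip=37,shaker_handle=70,shaker_lip=19,shaker_center=27)
Z.update({f"chunk{i}_center":17 for i in range(8)})
st=ctrl.read_state();im,D=get_image("wrist");print(st["clock"],st["eef_pos"],np.degrees(st["tool_rot"]),st["width"])
for a in sys.argv[2:]:
    n,*z=a.split("=");z=float(z[0]) if z else Z[n]
    for d in place_of(n,"wrist")[:2]: print(n,round(d["p"],2),np.array(d["pixel"]),atz("wrist",d["pixel"],z,st))
if sys.argv[1]!="-": save(sys.argv[1],im);np.savez("last.npz",im=im,D=D,pos=st["eef_pos"],rot=st["tool_rot"])
E
python3 w.py w1 mat shaker_handle shaker_lip shaker_center
```

```text
2.3 [ 423.9 -336.4  321.4] [180.   0.  24.] 85.24701506388462
shaker_handle 0.84 [263.  141.1] [ 454.6 -332.2   70. ]
shaker_lip 0.88 [287.   88.6] [ 535.  -336.7   19. ]
shaker_center 0.71 [262.9 131.1] [ 464.  -329.1   27. ]
```

View pics/w1.png

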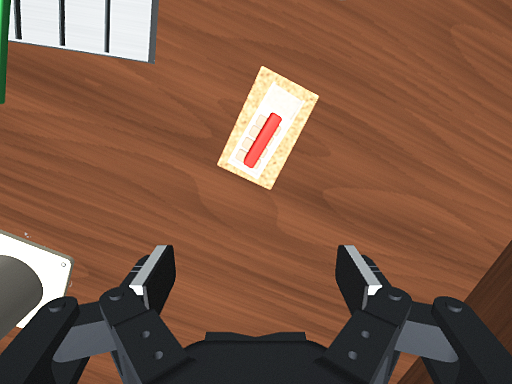

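The cork mat's corners are at (263,66), (319,96), (270,189) and (217,164). The red fin runs from about (275,116) to (250,165), and the mouth faces up in the image.

Run:
```python
from h import *
st=ctrl.read_state()
c=np.array([atz("wrist",p,6,st) for p in [(263,66),(319,96),(270,189),(217,164)]]);print(c.round(1),c.mean(0).round(1))
for a,b in((0,3),(1,2),(1,0),(2,3)): d=c[a]-c[b];print(np.hypot(d[0],d[1]),np.degrees(np.arctan2(d[1],d[0])))
D=np.load("last.npz");im=D["im"];h=cv2.cvtColor(im,cv2.COLOR_RGB2HSV);m=((h[...,0]<6)|(h[...,0]>172))&(h[...,1]>170)&(h[...,2]>150)
m[230:]=0
r=cv2.minAreaRect(np.argwhere(m)[:,::-1].astype(np.float32));b=cv2.boxPoints(r)
q=np.array([atz("wrist",p,88,st) for p in b]);print(r,q.round(1),q.mean(0))
```

```text
[[ 550.1 -291.1    6. ]
 [ 546.1 -388.1    6. ]
 [ 378.8 -381.4    6. ]
 [ 382.7 -283.     6. ]] [ 464.4 -335.9    6. ]
167.63851614505796 -2.7957936090565707
167.44420262397546 -2.2808945915197065
97.023372298649 -92.35700179522357
98.5297981223499 -92.2467798283087
((261.7058410644531, 139.82351684570312), (12.690895080566406, 58.65251541137695), 30.963754653930664) [[ 418.8 -315.4   88. ]
 [ 494.9 -325.4   88. ]
 [ 493.2 -341.7   88. ]
 [ 416.4 -332.6   88. ]] [ 455.84424967 -328.76100575   88.        ]
```

Emit:
play_rows([
  [[0, 6, 0, 0, 0, -4, 0], [0, 6, 0, 0, 0, -4, 0], [0, 6, 0, 0, 0, -4, 0], [0, 6, 0, 0, 0, -4, 0], [0, 6, -1, 0, 0, 0, 0], [0, 6, -2, 0, 0, 0, 0], [0, 4, -2, 0, 0, 0, 0], [0, 0, 0, 0, 0, 0, 0], [0, 0, 0, 0, 0, 0, 0]],
])

```text
clock: 3.68
eef_pos: [424.6, 62.3, 271.6]
tool_rot: [3.141, 0.0, 0.138]
force: [0.6, -0.6, 0.2]
width: 85.4
gripper_force: 0.0
```

```bash
python3 w.py w2 tin spatula_grip
```

```text
3.675 [424.6  62.3 271.6] [180.    0.    7.9] 85.38285538343955
tin 0.73 [300.1  99.9] [516.5  13.4   0. ]
spatula_grip 0.69 [253.8 125.2] [475.5  73.4  37. ]
```

View pics/w2.png

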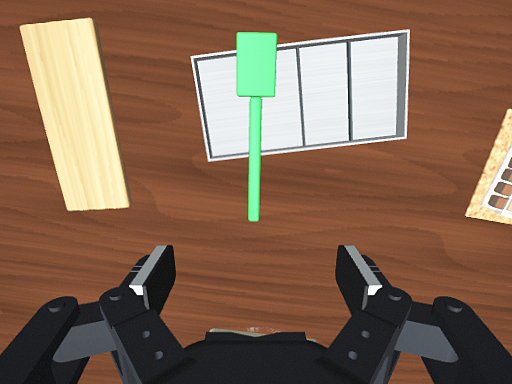

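The spatula's handle end is at (253,221) and its blade end spans (237,33) to (276,32). The tin and board corners are clear too.

Run:
```python
from h import *
st=ctrl.read_state();W=lambda ps,z:np.array([atz("wrist",p,z,st) for p in ps])
for n,ps,z in(("tin",[(191,57),(409,30),(406,138),(209,160)],28),("board",[(20,25),(92,18),(129,206),(67,210)],16)):
    c=W(ps,z);print(n,c.round(1).tolist(),c.mean(0));e=np.roll(c,-1,0)-c;print(np.hypot(e[:,0],e[:,1]),np.degrees(np.arctan2(e[:,1],e[:,0])))
    print(cv2.minAreaRect(c[:,:2].astype(np.float32)))
print(W([(253,220.5),(255,150)],46),W([(237,33),(276,32),(236,97),(275,97)],36))
```

```text
tin [[548.4, 162.8, 28.0], [617.4, -102.8, 28.0], [487.4, -136.6, 28.0], [420.1, 128.5, 28.0]] [518.33328171  12.99033302  28.        ]
[274.44478256 134.30656826 273.60514467 132.84461308] [ -75.43604487 -165.40482626  104.25714672   14.95934746]
((517.92578125, 13.10235595703125), (134.30654907226562, 274.5179443359375), 14.563956260681152)
board [[562.3, 390.3, 16.0], [580.4, 294.8, 16.0], [330.8, 245.3, 16.0], [310.9, 341.9, 16.0]] [446.09769836 318.09000773  16.        ]
[ 97.25910135 254.44475115  98.68196983 255.97952547] [ -79.23865336 -168.78177045  101.65675262   10.89970273]
((445.90216064453125, 317.6922302246094), (255.97952270507812, 98.67335510253906), 10.899703025817871)
[[345.52425595  56.56847701  46.        ]
 [445.18498701  67.2458031   46.        ]] [[581.47708334 107.74336864  36.        ]
 [588.9336633   61.16339623  36.        ]
 [507.80774868 100.31190016  36.        ]
 [514.54082562  50.81710784  36.        ]]
```

Emit:
play_rows([
  [[2.4, 0.5, -5, 0, 0, -1.2, 0.4], [2.5, 0.4, -5, 0, 0, 0, 0.4], [0, 0, -5, 0, 0, 0, 0.4], [0, 0, -5, 0, 0, 0, 0.4], [0, 0, -3, 0, 0, 0, 0.4], [0, 0, -2, 0, 0, 0, 0.4], [0, 0, 0, 0, 0, 0, 0.4]],
])

```text
clock: 4.7
eef_pos: [473.0, 71.2, 20.6]
tool_rot: [3.141, 0.002, 0.117]
force: [-0.2, -0.8, 0.6]
width: 51.1
gripper_force: 0.0
```

```bash
python3 w.py w3 spatula_grip
```

```text
4.7 [473.   71.2  20.6] [180.    0.1   6.7] 51.091908911162
spatula_grip 0.67 [261.4 263. ] [473.2  70.6  37. ]
```

View pics/w3.png

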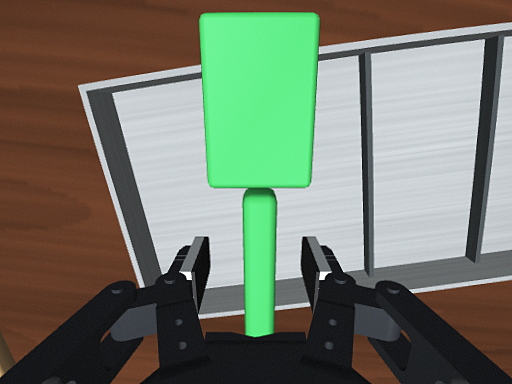

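Emit:
play_rows([
  [[0, 0, 0, 0, 0, 0, 1], [0, 0, 0, 0, 0, 0, 1], [0, 0, 0, 0, 0, 0, 1], [0, 0, 0, 0, 0, 0, 1], [0, 0, 2, 0, 0, 0, 1], [0, 0, 4, 0, 0, 0, 1], [-0.4, 4, 2, 0, 0, 1, 1], [-0.4, 5, 0, 0, 0, 1, 1], [-0.4, 5, 0, 0, 0, 1, 1], [-0.4, 5, 0, 0, 0, 1, 1], [-0.4, 4, 0, 0, 0, 0.5, 1], [-0.4, 1.7, -2, 0, 0, 0, 1], [0, 0, -3, 0, 0, 0, 1], [0, 0, 0, 0, 0, 0, 1], [0, 0, 0, 0, 0, 0, 1]],
])

```text
clock: 6.68
eef_pos: [449.9, 319.3, 52.4]
tool_rot: [-3.141, -0.001, 0.196]
force: [0.1, 0.1, -0.5]
width: 14.8
gripper_force: 58.7
```

```bash
python3 w.py w4 spatula_grip=55; python3 -c "
from h import *
D=np.load('last.npz')['D'];print(D[40:380:40,160:380:40].round())"
```

```text
6.675 [449.9 319.3  52.4] [-180.    -0.1   11.3] 14.82056525736892
spatula_grip 0.67 [254.5 259.1] [443.8 321.1  55. ]
[[174. 116. 114. 115. 159. 173.]
 [180. 166. 120. 120. 167. 181.]
 [188. 172. 125. 124. 175. 189.]
 [197. 181. 130. 131. 181. 197.]
 [205. 188. 130. 189. 189. 206.]
 [215. 199. 135. 143. 199. 215.]
 [110. 118. 134. 109. 208. 227.]
 [108.  82. 219.  93.  82.  94.]
 [101.  69.  76.  77.  69.  98.]]
```

View pics/w4.png

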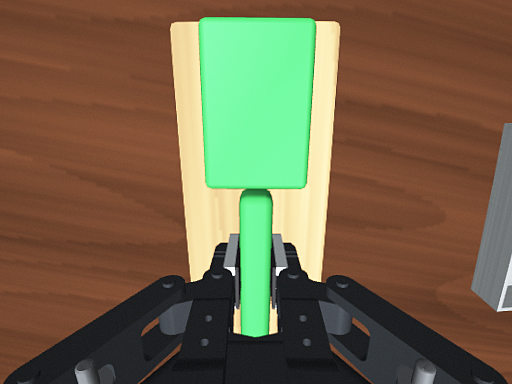

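The fingertips hang 7 mm below the spatula's underside. I'll lower it until the tips are just above the board and release from there.

Emit:
play_rows([
  [[0, -0.05, -2, 0, 0, 0, 1], [0, 0, -1, 0, 0, 0, 1], [0, 0, -0.4, 0, 0, 0, 1], [0, 0, -0.1, 0, 0, 0, 1], [0, 0, 0, 0, 0, 0, 1], [0, 0, 0, 0, 0, 0, 0.5], [0, 0, 0, 0, 0, 0, 0.5], [0, 0, 0, 0, 0, 0, 0.5], [0, 0, 1, 0, 0, 0, 0.5], [0, 0, 4, 0, 0, 0, 0.5], [0, 0, 5, 0, 0, 0, 0], [-1, 0, 5, 0, 0, 0, 0], [-2, 0, 5, 0, 0, 0, 0], [0, 0, 0, 0, 0, 0, 0]],
])

```text
clock: 8.52
eef_pos: [419.9, 320.9, 221.0]
tool_rot: [-3.137, -0.007, 0.199]
force: [-0.1, 0.9, -0.8]
width: 85.5
gripper_force: 0.0
```

```bash
python3 w.py w5 spatula_grip=25 board
```

```text
8.525 [419.9 320.9 221. ] [-179.8   -0.4   11.4] 85.45202788495669
spatula_grip 0.66 [260.2 148.7] [448.2 323.7  25. ]
board 0.85 [262.  151.7] [441.4 319.6   0. ]
```

View pics/w5.png

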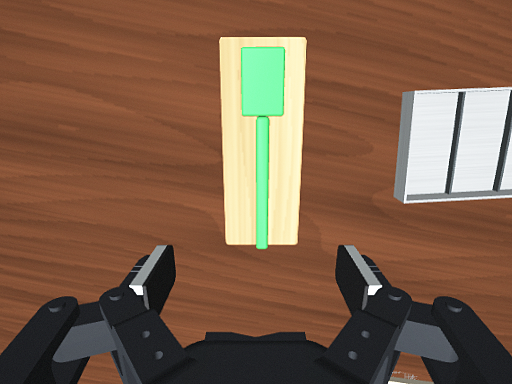

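The spatula lies straight along the board. Its handle end (262,248) is near the board's edge at row 244, so I'll check that offset for parallax.

Run:
```python
from h import *
st=ctrl.read_state();W=lambda ps,z:np.array([atz("wrist",p,z,st) for p in ps])
b=W([(220,38),(306,38),(298,244),(226,244)],16);bc=b.mean(0);ang=np.radians(11.2);u=np.array([np.cos(ang),np.sin(ang)]);n=np.array([-u[1],u[0]])
f=lambda P:((P-bc)[:,:2]@np.c_[u,n]).round(1)
print(bc,f(b));print("handle end",f(W([(262,248)],32)),"blade end",f(W([(241.5,47),(284,47)],24)),"h",f(W([(263,120)],34)))
```

```text
[442.67409741 316.33822644  16.        ] [[ 125.8   47.7]
 [ 125.9  -46.9]
 [-125.8  -49.4]
 [-125.8   48.7]]
handle end [[-1.231e+02  1.000e-01]] blade end [[115.2  23.8]
 [115.2 -22.2]] h [[38.6  0.2]]
```

Emit:
play_rows([
  [[0.4, -5.5, 0, 0, 0, -2, 0], [0.4, -5.5, 0, 0, 0, -2, 0], [0.3, -5.5, 0, 0, 0, -2, 0], [0.3, -5.5, 0, 0, 0, -2, 0], [0.3, -5.5, 0, 0, 0, -2, 0], [0.3, -5.5, 0, 0, 0, -2, 0], [0.3, -5.5, 0, 0, 0, -2, 0], [0.3, -5.5, 0, 0, 0, -2, 0], [0.3, -5.5, 0, 0, 0, -2.9, 0], [0.3, -5.5, 0, 0, 0, 0, 0], [0.4, -5.5, -2, 0, 0, 0, 0], [0, -4.5, -4, 0, 0, 0, 0.2], [0, 0, 0, 0, 0, 0, 0.3], [0, 0, 0, 0, 0, 0, 0.3]],
])

```text
clock: 10.42
eef_pos: [454.7, -330.1, 155.2]
tool_rot: [-3.14, 0.003, -0.133]
force: [0.5, -0.0, -0.6]
width: 60.1
gripper_force: 0.0
```

```bash
python3 w.py w6 shaker_handle shaker_lip shaker_center
python3 - <<'E'
from h import *
st=ctrl.read_state()
D=np.load("last.npz");im=D["im"];h=cv2.cvtColor(im,cv2.COLOR_RGB2HSV);m=((h[...,0]<6)|(h[...,0]>172))&(h[...,1]>170)&(h[...,2]>120)
r=cv2.minAreaRect(np.argwhere(m)[:,::-1].astype(np.float32));b=cv2.boxPoints(r)
q=np.array([atz("wrist",p,88,st) for p in b]);print(r,q.round(1),q.mean(0))
E
```

```text
10.425 [ 454.7 -330.1  155.2] [-179.9    0.1   -7.6] 60.10643268451523
shaker_handle 0.78 [259.7 196.4] [ 456.3 -331.9   70. ]
shaker_lip 0.76 [257.6 101.6] [ 533.4 -340.6   19. ]
shaker_center 0.73 [257.1 172.6] [ 467.  -331.3   27. ]
((256.8932189941406, 197.99557495117188), (100.09481048583984, 19.178564071655273), 89.35625457763672) [[ 502.6 -327.3   88. ]
 [ 500.8 -341.7   88. ]
 [ 417.1 -332.5   88. ]
 [ 419.  -316.5   88. ]] [ 459.89318805 -329.50277574   88.        ]
```

View pics/w6.png

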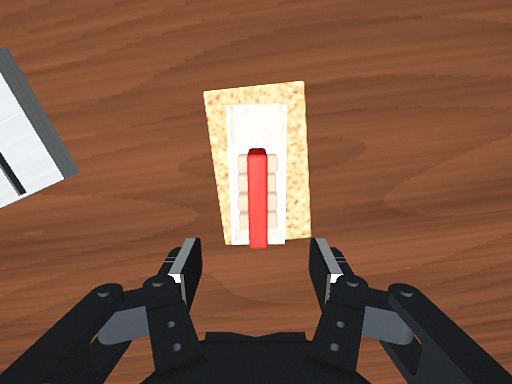

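The fin is centred between the open fingers at column 257. Two rows of four chunks show through the roof. Now I'll descend and grip.

Emit:
play_rows([
  [[0.2, 0, -4, 0, 0, 0.4, 0.4], [0, 0, -4, 0, 0, 0, 0.4], [0, 0, -2.3, 0, 0, 0, 0.4], [0, 0, 0, 0, 0, 0, 0.4], [0, 0, 0, 0, 0, 0, 1], [0, 0, 0, 0, 0, 0, 1], [0, 0, 0, 0, 0, 0, 1], [0, 0, 0, 0, 0, 0, 1], [0, 0, 0, 0, 0, 0, 1]],
])

```text
clock: 11.75
eef_pos: [458.3, -331.7, 55.0]
tool_rot: [3.141, -0.003, -0.126]
force: [0.5, -0.1, 6.7]
width: 15.2
gripper_force: 61.5
```

Run:
```python
from h import *
st=np.load("last.npz");s=dict(eef_pos=st["pos"],tool_rot=st["rot"])
b=np.array([atz("wrist",p,6,s) for p in [(204,92),(303,81),(311,238),(222,245)]]);print(b.round(1))
print(ctrl.read_state()["eef_pos"])
```

```text
[[ 549.6 -289.8    6. ]
 [ 546.7 -386.9    6. ]
 [ 377.3 -382.1    6. ]
 [ 382.1 -279.     6. ]]
[ 458.32781093 -331.6579851    54.99916485]
```

Emit:
play_rows([
  [[0, 0, 1, 0, 0, 0, 1], [0, 0, 2, 0, 0, 0, 1], [0, 0, 2, 0, 0, 0, 1], [-0.1, 1, 2, 0, 0, 1, 1], [-0.3, 2, 1, 0, 0, 2, 1], [-0.3, 3, 0, 0, 0, 3, 1], [-0.3, 3, 0, 0, 0, 3, 1], [-0.3, 3, 0, 0, 0, 3, 1], [-0.3, 3, 0, 0, 0, 3, 1], [-0.3, 3, 0, 0, 0, 3, 1], [-0.2, 2, 0, 0, 0, 2.7, 1], [-0.1, 1.2, 0, 0, 0, 1, 1], [0, 0.6, 0, 0, 0, 0, 1], [0, 0, 0, 0, 0, 0, 1], [0, 0, 0, 0, 0, 0, 1]],
])

```text
clock: 13.62
eef_pos: [435.5, -113.9, 133.5]
tool_rot: [3.141, -0.0, 0.252]
force: [0.6, -0.7, -2.5]
width: 15.3
gripper_force: 60.1
```

```bash
python3 w.py w7 shaker_lip=97 tin shaker_handle=145;python3 -c "
from h import *
print(ctrl.read_state()['force'])
for t in ('chunk0_center','chunk5_center'):
  print([(round(d['p'],2),np.round(d['pixel'])) for d in place_of(t,'wrist')][:8])"
```

```text
13.625 [ 435.5 -113.9  133.5] [180.   -0.   14.4] 15.339410918517629
shaker_lip 0.59 [256.  108.7] [507.9 -93.3  97. ]
tin 0.88 [143.3  65.6] [518.6  15.    0. ]
shaker_handle 0.58 [257.5 265.8] [ 431.  -113.7  145. ]
[ 0.70050164  0.43370885 -3.54815802]
[]
[]
```

View pics/w7.png

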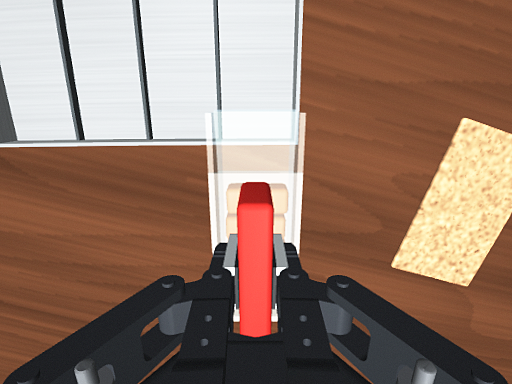

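Weight is about 3 N, so the shaker is held level with its load. Chunks show at rows 185–235 and the lip is over section 1 at about (256,110). Now I'll tip to 20°.

```bash
cat > c.py <<'E'
from h import *
import sys
np.set_printoptions(precision=1,suppress=True,linewidth=150)
C=np.array([518,13.]);a=np.radians(14.5);B=np.array([[np.cos(a),-np.sin(a)],[np.sin(a),np.cos(a)]])
def cloud(cam,st):
    im,D=get_image(cam);h,w=D.shape;c=get_calibration(cam);K=np.array(c["K"]);k1=c["k1"]
    u,v=np.meshgrid(np.arange(w),np.arange(h));d=np.stack([(u-K[0,2])/K[0,0],(v-K[1,2])/K[1,1]],-1);s=d.copy()
    for _ in range(20): s=d/(1+k1*(s**2).sum(-1,keepdims=True))
    P=np.dstack([s*D[...,None],D])
    if "R" in c: P=(P-np.array(c["t"]))@np.array(c["R"])
    else:
        M=np.array(c["mount"]);T=Ro.from_euler('xyz',st["tool_rot"]).as_matrix()
        P=(P@M[:3,:3].T+M[:3,3])@T.T+st["eef_pos"]
    return im,cv2.cvtColor(im,cv2.COLOR_RGB2HSV),P,D,K[0,0]
st=ctrl.read_state();print(st["clock"],st["eef_pos"],np.degrees(st["tool_rot"]),"F",st["force"])
for cam in("wrist","scene","side"):
    im,H,P,D,f=cloud(cam,st);L=(P[...,:2]-C)@B
    tan=(H[...,0]<25)&(H[...,1]>45)&(H[...,2]>100)&(D>0)
    m=tan&(abs(L[...,0])<62)&(abs(L[...,1])<134)&(P[...,2]<45)&(P[...,2]>6)
    n,lab,s,ce=cv2.connectedComponentsWithStats(m.astype(np.uint8))
    print(cam,[(s[i,4],L[lab==i].mean(0).round().tolist(),round(float(np.median(P[lab==i][:,2])))) for i in range(1,n) if s[i,4]>(60 if cam=="wrist" else 5)])
    if cam=="wrist" :
        mm=tan&(P[...,2]>45)&(D<260);mm[280:]=0;ys=np.argwhere(mm);print(" high tan",len(ys),ys.min(0) if len(ys) else "")
    if len(sys.argv)>1: save(sys.argv[1]+cam,im)
E
python3 c.py
```

```text
13.925 [ 435.3 -113.3  133.5] [180.    0.   14.5] F [ 0.5  0.3 -2.5]
wrist []
 high tan 4574 [112 207]
scene []
side []
```

Emit:
play_rows([
  [[0.3, 0.1, -1, -1.25, 4.85, 0, 1], [0.4, 0.1, -0.9, -1.25, 4.85, 0, 1], [0.5, 0.1, -0.5, -1.25, 4.85, 0, 1], [0.5, 0.1, -0.5, -1.25, 4.85, 0, 1], [0, 0, 0, 0, 0, 0, 1]],
])

```text
clock: 14.7
eef_pos: [454.0, -107.9, 103.3]
tool_rot: [-3.141, 0.348, 0.255]
force: [0.3, -0.0, -2.5]
width: 15.2
gripper_force: 60.1
```

```bash
python3 c.py t20
```

```text
14.7 [ 454.  -107.9  103.3] [-180.    20.    14.6] F [ 0.3 -0.  -2.5]
wrist []
 high tan 5166 [147 207]
scene []
side []
```

Emit:
play_rows([
  [[0.2, 0.05, 0.2, -0.5, 1.94, 0, 1], [0.2, 0.05, 0.2, -0.5, 1.94, 0, 1], [0, 0, 0, 0, 0, 0, 1], [0, 0, 0, 0, 0, 0, 1]],
])

```text
clock: 15.35
eef_pos: [455.6, -108.5, 108.9]
tool_rot: [-3.141, 0.419, 0.252]
force: [-0.1, -0.2, -2.8]
width: 15.1
gripper_force: 60.1
```

```bash
python3 c.py
```

```text
15.35 [ 455.6 -108.5  108.9] [-180.    24.    14.4] F [-0.1 -0.2 -2.8]
wrist []
 high tan 7795 [109 207]
scene []
side []
```

Emit:
play_rows([
  [[0.1, 0, 0.1, -0.25, 0.97, 0, 1], [0.1, 0.05, 0.1, -0.25, 0.97, 0, 1], [0, 0, 0, 0, 0, 0, 1], [0, 0, 0, 0, 0, 0, 1]],
])

```text
clock: 16.0
eef_pos: [458.3, -107.5, 110.4]
tool_rot: [-3.141, 0.455, 0.253]
force: [-0.4, -0.0, -2.3]
width: 15.6
gripper_force: 60.1
```

```bash
python3 c.py t26
```

```text
16.0 [ 458.3 -107.5  110.4] [-180.    26.1   14.5] F [-0.4 -0.  -2.3]
wrist []
 high tan 7939 [103 207]
scene []
side []
```

View pics/t26wrist.png

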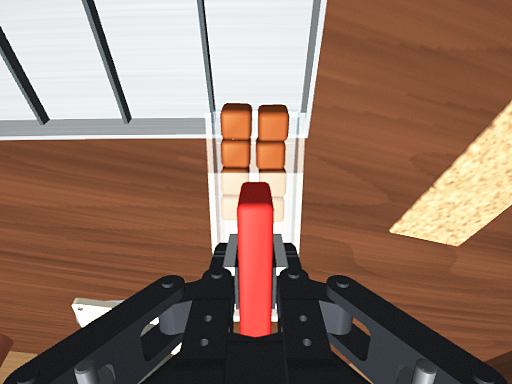

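All eight chunks have slid forward. The front pair, at (236,120) and (273,120), is just poking over the lip above section 1, so I'll continue in 1° steps.

Emit:
play_rows([
  [[0.15, 0.05, 0.1, -0.25, 0.97, 0, 1], [0, 0, 0, 0, 0, 0, 1], [0, 0, 0, 0, 0, 0, 1]],
])

```text
clock: 16.52
eef_pos: [459.9, -107.0, 111.5]
tool_rot: [-3.141, 0.472, 0.253]
force: [-0.3, 0.0, -1.8]
width: 15.4
gripper_force: 60.2
```

```bash
python3 c.py
```

```text
16.525 [ 459.9 -107.   111.5] [-180.    27.1   14.5] F [-0.3  0.  -1.8]
wrist [(np.int32(902), [-15.0, -109.0], 22), (np.int32(760), [-21.0, -91.0], 21)]
 high tan 7233 [110 207]
scene [(np.int32(76), [-18.0, -101.0], 20)]
side [(np.int32(56), [-24.0, -100.0], 21)]
```

Emit:
play_rows([
  [[0.1, 0, 0.1, -0.25, 0.97, 0, 1], [0, 0, 0, 0, 0, 0, 1], [0, 0, 0, 0, 0, 0, 1]],
])

```text
clock: 17.05
eef_pos: [460.9, -107.0, 112.5]
tool_rot: [-3.141, 0.49, 0.253]
force: [-0.6, -0.2, -1.0]
width: 14.9
gripper_force: 60.2
```

```bash
python3 c.py
```

```text
17.05 [ 460.9 -107.   112.5] [-180.    28.1   14.5] F [-0.6 -0.2 -1. ]
wrist [(np.int32(1613), [-25.0, -100.0], 19)]
 high tan 7473 [105 207]
scene [(np.int32(74), [-22.0, -100.0], 19)]
side [(np.int32(53), [-26.0, -99.0], 21)]
```

One pair has landed in section 1. Next: tip back, move to section 2, and tip again.

Emit:
play_rows([
  [[-0.6, -0.15, -0.5, 1.37, -5.33, 0, 1], [-0.6, -0.15, -0.5, 1.37, -5.33, 0, 1], [-0.3, 1.0, 0, 0, 0, 0, 1], [-0.55, 2.3, 0, 0, 0, 0, 1], [-0.55, 2.3, 0, 0, 0, 0, 1], [-0.3, 1.0, 0, 0, 0, 0, 1], [0, 0, 0, 0, 0, 0, 1], [0.45, 0.1, 0.4, -1, 3.88, 0, 1], [0.45, 0.1, 0.4, -1, 3.88, 0, 1], [0.1, 0.05, 0.1, -0.25, 0.97, 0, 1], [0, 0, 0, 0, 0, 0, 1], [0, 0, 0, 0, 0, 0, 1]],
])

```text
clock: 18.7
eef_pos: [441.1, -42.1, 111.7]
tool_rot: [-3.142, 0.455, 0.252]
force: [-1.0, -0.1, -2.8]
width: 14.8
gripper_force: 60.2
```

```bash
python3 c.py
```

```text
18.7 [441.1 -42.1 111.7] [-180.    26.1   14.4] F [-1.  -0.1 -2.8]
wrist [(np.int32(908), [-5.0, -41.0], 20), (np.int32(1568), [-21.0, -96.0], 36)]
 high tan 6713 [112 207]
scene [(np.int32(96), [-19.0, -97.0], 23), (np.int32(36), [-1.0, -43.0], 20)]
side [(np.int32(56), [-22.0, -89.0], 35), (np.int32(35), [-6.0, -44.0], 21)]
```

Emit:
play_rows([
  [[0.15, 0.05, 0.1, -0.25, 0.97, 0, 1], [0, 0, 0, 0, 0, 0, 1], [0.1, 0, 0.1, -0.25, 0.97, 0, 1], [0, 0, 0, 0, 0, 0, 1], [0, 0, 0, 0, 0, 0, 1]],
])

```text
clock: 19.48
eef_pos: [444.3, -41.0, 113.5]
tool_rot: [-3.141, 0.49, 0.253]
force: [-0.1, 0.1, -2.6]
width: 15.5
gripper_force: 60.2
```

```bash
python3 c.py
```

```text
19.475 [444.3 -41.  113.5] [-180.    28.1   14.5] F [-0.1  0.1 -2.6]
wrist [(np.int32(951), [-5.0, -41.0], 20), (np.int32(1593), [-20.0, -96.0], 35)]
 high tan 6761 [108 207]
scene [(np.int32(95), [-19.0, -97.0], 23), (np.int32(36), [-1.0, -43.0], 19)]
side [(np.int32(56), [-22.0, -89.0], 34), (np.int32(34), [-6.0, -44.0], 20)]
```

State: three in section 1 (one stacked), one in section 2, and four left in the shaker. Moving to section 3.

Emit:
play_rows([
  [[-0.3, -0.1, -0.25, 0.7, -2.7, 0, 1], [-0.6, -0.15, -0.5, 1.37, -5.33, 0, 1], [-0.3, -0.1, -0.25, 0.7, -2.7, 0, 1], [-0.2, 0.8, 0, 0, 0, 0, 1], [-0.4, 1.6, 0, 0, 0, 0, 1], [-0.5, 1.8, 0, 0, 0, 0, 1], [-0.4, 1.6, 0, 0, 0, 0, 1], [-0.2, 0.8, 0, 0, 0, 0, 1], [0, 0, 0, 0, 0, 0, 1]],
])

```text
clock: 20.75
eef_pos: [415.3, 22.2, 103.5]
tool_rot: [-3.141, 0.296, 0.255]
force: [0.5, -0.9, -3.1]
width: 15.2
gripper_force: 60.1
```

```bash
python3 c.py
```

```text
20.75 [415.3  22.2 103.5] [-180.    17.    14.6] F [ 0.5 -0.9 -3.1]
wrist [(np.int32(797), [-6.0, -41.0], 20), (np.int32(1251), [-22.0, -93.0], 37)]
 high tan 7112 [105 207]
scene [(np.int32(94), [-17.0, -97.0], 24), (np.int32(36), [-1.0, -43.0], 19)]
side [(np.int32(56), [-22.0, -89.0], 34), (np.int32(34), [-6.0, -43.0], 20)]
```

Emit:
play_rows([
  [[0.45, 0.1, 0.4, -1, 3.88, 0, 1], [0.45, 0.1, 0.4, -1, 3.88, 0, 1], [0.25, 0.05, 0.2, -0.5, 1.94, 0, 1], [0, 0, 0, 0, 0, 0, 1], [0, 0, 0, 0, 0, 0, 1]],
])

```text
clock: 21.52
eef_pos: [426.4, 23.4, 113.5]
tool_rot: [-3.142, 0.471, 0.252]
force: [-0.1, 0.4, -2.0]
width: 15.0
gripper_force: 60.2
```

```bash
python3 c.py
```

```text
21.525 [426.4  23.4 113.5] [-180.    27.    14.4] F [-0.1  0.4 -2. ]
wrist [(np.int32(917), [-5.0, -41.0], 20), (np.int32(857), [-18.0, 48.0], 32), (np.int32(1164), [-20.0, -92.0], 37), (np.int32(61), [-18.0, -83.0], 14)]
 high tan 6104 [103 207]
scene [(np.int32(95), [-17.0, -97.0], 25), (np.int32(33), [-18.0, 47.0], 21), (np.int32(36), [-1.0, -43.0], 19)]
side [(np.int32(54), [-22.0, -88.0], 34), (np.int32(36), [-7.0, -45.0], 19), (np.int32(36), [-25.0, 48.0], 20)]
```

Emit:
play_rows([
  [[0.15, 0.05, 0.1, -0.25, 0.97, 0, 1], [0, 0, 0, 0, 0, 0, 1], [0, 0, 0, 0, 0, 0, 1]],
])

```text
clock: 22.05
eef_pos: [428.4, 24.5, 114.5]
tool_rot: [-3.141, 0.489, 0.253]
force: [0.4, 0.0, -2.5]
width: 15.4
gripper_force: 60.2
```

```bash
python3 c.py
```

```text
22.05 [428.4  24.5 114.5] [-180.    28.    14.5] F [ 0.4  0.  -2.5]
wrist [(np.int32(912), [-5.0, -41.0], 20), (np.int32(814), [-16.0, 27.0], 28), (np.int32(774), [-24.0, 48.0], 19), (np.int32(69), [-19.0, -83.0], 14), (np.int32(1154), [-19.0, -92.0], 37)]
 high tan 5135 [128 207]
scene [(np.int32(96), [-18.0, -97.0], 24), (np.int32(84), [-19.0, 37.0], 19), (np.int32(37), [-1.0, -43.0], 20)]
side [(np.int32(56), [-22.0, -89.0], 35), (np.int32(34), [-6.0, -43.0], 21), (np.int32(71), [-23.0, 38.0], 20)]
```

Emit:
play_rows([
  [[0.15, 0.05, 0.1, -0.25, 0.97, 0, 1], [0, 0, 0, 0, 0, 0, 1], [0, 0, 0, 0, 0, 0, 1]],
])

```text
clock: 22.58
eef_pos: [429.9, 25.0, 115.5]
tool_rot: [-3.141, 0.506, 0.253]
force: [0.1, -0.7, -2.7]
width: 15.0
gripper_force: 60.2
```

```bash
python3 c.py
```

```text
22.575 [429.9  25.  115.5] [-180.    29.    14.5] F [ 0.1 -0.7 -2.7]
wrist [(np.int32(926), [-5.0, -40.0], 20), (np.int32(805), [-20.0, 29.0], 19), (np.int32(788), [-24.0, 48.0], 19), (np.int32(66), [-18.0, -83.0], 13), (np.int32(1160), [-19.0, -92.0], 37)]
 high tan 5169 [123 207]
scene [(np.int32(94), [-17.0, -97.0], 25), (np.int32(84), [-19.0, 37.0], 19), (np.int32(34), [-1.0, -43.0], 19)]
side [(np.int32(57), [-22.0, -88.0], 33), (np.int32(35), [-6.0, -44.0], 20), (np.int32(71), [-23.0, 38.0], 21)]
```

Section 1 has three, section 2 has one, section 3 has two, and two are left for section 4.

Emit:
play_rows([
  [[-0.5, -0.15, -0.4, 1.1, -4.4, 0, 1], [-0.5, -0.15, -0.4, 1.1, -4.4, 0, 1], [-0.2, 0.8, 0, 0, 0, 0, 1], [-0.4, 1.6, 0, 0, 0, 0, 1], [-0.5, 1.8, 0, 0, 0, 0, 1], [-0.4, 1.6, 0, 0, 0, 0, 1], [-0.2, 0.8, 0, 0, 0, 0, 1], [0.5, 0.15, 0.4, -1.1, 4.4, 0, 1], [0.5, 0.15, 0.4, -1.1, 4.4, 0, 1], [0.25, 0.05, 0.2, -0.5, 1.94, 0, 1], [0, 0, 0, 0, 0, 0, 1], [0.25, 0.05, 0.15, -0.5, 1.94, 0, 1], [0, 0, 0, 0, 0, 0, 1], [0, 0, 0, 0, 0, 0, 1]],
])

```text
clock: 24.48
eef_pos: [417.4, 91.8, 119.2]
tool_rot: [-3.141, 0.576, 0.253]
force: [-0.8, -0.0, -1.3]
width: 15.3
gripper_force: 60.2
```

```bash
python3 c.py
```

```text
24.475 [417.4  91.8 119.2] [-180.    33.    14.5] F [-0.8 -0.  -1.3]
wrist [(np.int32(898), [-5.0, -40.0], 19), (np.int32(844), [-19.0, 30.0], 19), (np.int32(744), [-19.0, 117.0], 21), (np.int32(821), [-23.0, 49.0], 19)]
 high tan 4428 [104 205]
scene [(np.int32(95), [-18.0, -97.0], 24), (np.int32(84), [-19.0, 37.0], 19), (np.int32(34), [-18.0, 116.0], 20), (np.int32(35), [-1.0, -43.0], 19)]
side [(np.int32(39), [-20.0, -86.0], 30), (np.int32(35), [-6.0, -44.0], 21), (np.int32(71), [-23.0, 38.0], 21), (np.int32(35), [-23.0, 115.0], 21)]
```

Emit:
play_rows([
  [[0.25, 0.05, 0.15, -0.5, 1.94, 0, 1], [0, 0, 0, 0, 0, 0, 1], [0.25, 0.05, 0.15, -0.5, 1.94, 0, 1], [0, 0, 0, 0, 0, 0, 1], [0, 0, 0, 0, 0, 0, 1]],
])

```text
clock: 25.25
eef_pos: [422.5, 92.9, 122.1]
tool_rot: [-3.141, 0.646, 0.253]
force: [0.5, 0.7, -2.1]
width: 14.9
gripper_force: 60.2
```

```bash
python3 c.py
```

```text
25.25 [422.5  92.9 122.1] [-180.    37.    14.5] F [ 0.5  0.7 -2.1]
wrist [(np.int32(913), [-4.0, -40.0], 19), (np.int32(853), [-19.0, 97.0], 19), (np.int32(877), [-19.0, 30.0], 19), (np.int32(858), [-21.0, 117.0], 19), (np.int32(858), [-23.0, 49.0], 19)]
 high tan 3511 [130 206]
scene [(np.int32(94), [-17.0, -97.0], 24), (np.int32(82), [-20.0, 37.0], 19), (np.int32(73), [-18.0, 105.0], 21), (np.int32(34), [-1.0, -43.0], 19)]
side [(np.int32(35), [-6.0, -44.0], 20), (np.int32(70), [-23.0, 38.0], 20), (np.int32(72), [-22.0, 105.0], 21)]
```

All eight are accounted for: 3, 1, 2 and 2. Now I'll level the shaker and carry it back to the mat.

Emit:
play_rows([
  [[0, 0, 1, 2.31, -8.95, 0, 1], [0, 0, 1, 2.31, -8.95, 0, 1], [0, 0, 1, 2.31, -8.95, 0, 1], [0, 0, 1, 2.31, -8.95, 0, 1], [0.2, -2, 0, 0, 0, 0, 1], [0.3, -4, 0, 0, 0, 0, 1], [0.3, -4, 0, 0, 0, 0, 1], [0, 0, 0, 0, 0, 0, 1]],
])

```text
clock: 26.4
eef_pos: [430.2, -10.4, 162.3]
tool_rot: [3.14, 0.002, 0.247]
force: [1.1, 0.5, -1.7]
width: 15.1
gripper_force: 60.2
```

```bash
python3 c.py v1; python3 -c "
import cv2,numpy as np
a=cv2.imread('pics/v1wrist.png');b=cv2.imread('pics/v1scene.png')[150:250,210:350];c=cv2.imread('pics/v1side.png')[150:270,210:340]
f=lambda x:cv2.resize(x,(256,192),interpolation=cv2.INTER_CUBIC)
cv2.imwrite('pics/v1.png',np.hstack([a,np.vstack([f(b),f(c)])]))"
```

```text
26.4 [430.2 -10.4 162.3] [179.9   0.1  14.1] F [ 1.1  0.5 -1.7]
wrist [(np.int32(343), [-7.0, -41.0], 20), (np.int32(708), [-24.0, -96.0], 36), (np.int32(81), [-15.0, 28.0], 19), (np.int32(313), [-22.0, 96.0], 20), (np.int32(303), [-23.0, 116.0], 20), (np.int32(136), [-24.0, 51.0], 20)]
 high tan 3612 [110 205]
scene [(np.int32(93), [-18.0, -98.0], 24), (np.int32(83), [-19.0, 37.0], 19), (np.int32(35), [-18.0, 94.0], 20), (np.int32(36), [-18.0, 115.0], 19), (np.int32(34), [-2.0, -43.0], 19)]
side [(np.int32(56), [-22.0, -88.0], 34), (np.int32(36), [-7.0, -45.0], 20), (np.int32(70), [-23.0, 39.0], 21), (np.int32(72), [-22.0, 105.0], 21)]
```

View pics/v1.png

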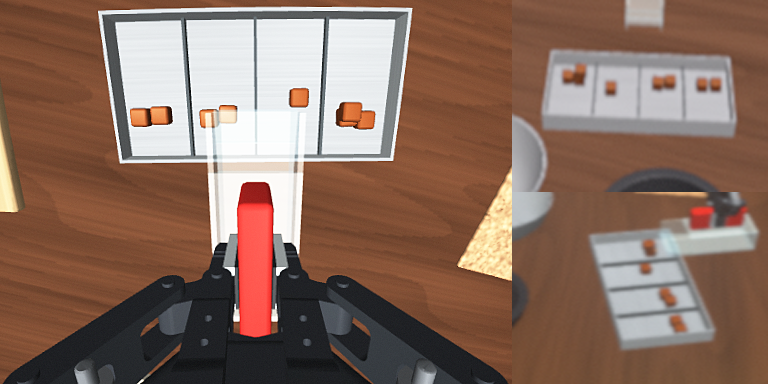

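The shaker is empty, and all eight chunks are in the tin: two at (150,116), two at (218,115), one at (299,97), and a stack of three at (355,115). On to the mat.

Emit:
play_rows([
  [[0.2, -2, 0, 0, 0, -1.5, 1], [0.3, -4, 0, 0, 0, -2.5, 1], [0.3, -4, 0, 0, 0, -2.5, 1], [0.3, -4, 0, 0, 0, -2.5, 1], [0.3, -5, 0, 0, 0, -2.5, 1], [0.3, -5, -1, 0, 0, -2.5, 1], [0.4, -5, -2, 0, 0, -2.5, 1], [0.3, -2.6, -3, 0, 0, 0, 1], [0.1, -1, -2.5, 0, 0, 0, 1], [0, 0, 0, 0, 0, 0, 1], [0, 0, 0, 0, 0, 0, 1]],
])

```text
clock: 27.92
eef_pos: [456.8, -331.5, 77.7]
tool_rot: [-3.141, 0.0, -0.033]
force: [0.5, -0.0, -1.8]
width: 15.2
gripper_force: 60.1
```

```bash
cat > m.py <<'E'
from h import *
import sys
np.set_printoptions(precision=1,suppress=True)
from c import cloud
st=ctrl.read_state();print(st["eef_pos"],np.degrees(st["tool_rot"]),st["force"])
T=Ro.from_euler('xyz',st["tool_rot"]).as_matrix()
im,H,P,D,f=cloud("wrist",st)
save("mat",im)
# cork mask: tan; plane at z=6 by pixel rays
cork=(H[...,0]>12)&(H[...,0]<30)&(H[...,1]>40)&(H[...,2]>180);cork[262:]=0
n,lab,s,_=cv2.connectedComponentsWithStats(cv2.morphologyEx(cork.astype(np.uint8),cv2.MORPH_CLOSE,np.ones((5,5))))
px=np.argwhere(np.isin(lab,[i for i in range(1,n) if s[i,4]>150]))[:,::-1]
q=np.array([atz("wrist",p,6,st)[:2] for p in px[::3]],np.float32)
print("mat",len(q),cv2.minAreaRect(q),"ymid at x bins",[(x,q[abs(q[:,0]-x)<6][:,1].min().round(),q[abs(q[:,0]-x)<6][:,1].max().round()) for x in range(400,560,25) if (abs(q[:,0]-x)<6).sum()>3],"xmax",q[:,0].max())
dz=st["eef_pos"][2]-55
for n,z in(("mat",0),("shaker_lip",19+dz),("shaker_center",27+dz)):
    for d in place_of(n,"wrist")[:1]: print(n,round(d["p"],2),np.array(d["pixel"]),atz("wrist",d["pixel"],z,st))
E
sed -i 's/^st=ctrl/if __name__!="__main__": sys.argv=["x"]\nst=ctrl/' c.py; python3 m.py | grep -v tan
```

```text
27.925 [ 456.8 -331.5   77.7] [-180.     0.    -1.9] F [ 0.5 -0.  -1.8]
wrist []
scene [(np.int32(96), [-18.0, -97.0], 23), (np.int32(83), [-19.0, 37.0], 19), (np.int32(72), [-18.0, 105.0], 20), (np.int32(37), [-2.0, -43.0], 20)]
side [(np.int32(56), [-22.0, -88.0], 34), (np.int32(34), [-6.0, -44.0], 21), (np.int32(70), [-23.0, 39.0], 21), (np.int32(71), [-22.0, 105.0], 21)]
[ 456.9 -332.3   78.3] [180.   -0.1  -1.9] [-0.3 -0.1 -2. ]
mat 2972 ((476.52056884765625, -335.45953369140625), (99.00675964355469, 144.85484313964844), 88.03556823730469) ymid at x bins [(400, np.float32(-382.0), np.float32(-285.0)), (425, np.float32(-383.0), np.float32(-284.0)), (450, np.float32(-384.0), np.float32(-286.0)), (475, np.float32(-385.0), np.float32(-286.0)), (500, np.float32(-386.0), np.float32(-287.0)), (525, np.float32(-386.0), np.float32(-288.0)), (550, np.float32(-387.0), np.float32(-289.0))] xmax 550.4861
shaker_lip 0.88 [256.3 110.3] [ 530.6 -333.2   42.3]
shaker_center 0.44 [256.2 110.1] [ 530.8 -333.1   50.3]
```

Emit:
play_rows([
  [[-0.1, -0.4, -0.8, 0, 0, 0, 1], [0, 0, -0.8, 0, 0, 0, 1], [0, 0, -0.4, 0, 0, 0, 1], [0, 0, 0, 0, 0, 0, 1], [0, 0, 0, 0, 0, 0, 1]],
])

```text
clock: 28.9
eef_pos: [455.0, -337.1, 57.1]
tool_rot: [-3.141, 0.0, -0.035]
force: [0.6, 0.1, -1.9]
width: 14.6
gripper_force: 60.3
```

```bash
python3 m.py | tail -n 4
```

```text
high tan 3468 [113 202]
scene [(np.int32(98), [-18.0, -98.0], 22), (np.int32(83), [-19.0, 37.0], 19), (np.int32(71), [-18.0, 105.0], 20), (np.int32(36), [-1.0, -43.0], 20)]
side [(np.int32(55), [-22.0, -89.0], 36), (np.int32(35), [-6.0, -44.0], 20), (np.int32(70), [-23.0, 38.0], 21), (np.int32(72), [-22.0, 105.0], 21)]
[ 455.  -337.1   57.3] [180.   0.  -2.] [ 0.7  1.3 -2.3]Traceback (most recent call last):
  File "m.py", line 13, in <module>
    q=np.array([atz("wrist",p,6,st)[:2] for p in px[::3]],np.float32)
                ~~~^^^^^^^^^^^^^^^^
  File "h.py", line 15, in atz
    o,v=ray(cam,px,st);return o+v*(z-o[2])/v[2]
        ~~~^^^^^^^^^^^
  File "h.py", line 5, in ray
    c=get_calibration(cam);K=np.array(c["K"]);k1=c["k1"]
ValueError: time passes only in moves, steps and waits
```

Emit:
play_rows([
  [[0, 0, -0.1, 0, 0, 0, 1], [0, 0, -0.1, 0, 0, 0, 1], [0, 0, 0, 0, 0, 0, 1]],
])

```text
clock: 29.48
eef_pos: [454.9, -337.1, 55.2]
tool_rot: [-3.142, 0.0, -0.035]
force: [0.6, 1.3, 0.3]
width: 15.4
gripper_force: 60.4
```

Contact has begun: the force went from −2 N to 0.3 N. Now I'll release gently and rise.

Emit:
play_rows([
  [[0, 0, 0, 0, 0, 0, 0.8], [0, 0, 0, 0, 0, 0, 0.5], [0, 0, 0, 0, 0, 0, 0.5], [0, 0, 0, 0, 0, 0, 0.5], [0, 0, 1, 0, 0, 0, 0.5], [0, 0, 3, 0, 0, 0, 0.5], [0, 0, 5, 0, 0, 0, 0.2], [-2, 0, 5, 0, 0, 0, 0], [-2, 0, 4, 0, 0, 0, 0], [0, 0, 0, 0, 0, 0, 0]],
])

```text
clock: 30.72
eef_pos: [414.9, -338.8, 239.0]
tool_rot: [3.137, -0.005, -0.037]
force: [0.6, -0.1, 0.5]
width: 85.5
gripper_force: 0.0
```

```bash
python3 c.py | tail -n 2; python3 w.py w8 mat shaker_handle shaker_lip shaker_center
python3 - <<'E'
from h import *
st=np.load("last.npz");s=dict(eef_pos=st["pos"],tool_rot=st["rot"]);im=st["im"];H=cv2.cvtColor(im,cv2.COLOR_RGB2HSV)
def rr(m,z):
    m=cv2.morphologyEx(m.astype(np.uint8),cv2.MORPH_OPEN,np.ones((3,3)));m[235:]=0
    n,lab,t,_=cv2.connectedComponentsWithStats(m);i=1+t[1:,4].argmax()
    b=cv2.boxPoints(cv2.minAreaRect(np.argwhere(lab==i)[:,::-1].astype(np.float32)))
    q=np.array([atz("wrist",p,z,s)[:2] for p in b]);print(cv2.minAreaRect(q.astype(np.float32)))
rr((H[...,0]>12)&(H[...,0]<30)&(H[...,2]>180),6)
rr(((H[...,0]<6)|(H[...,0]>172))&(H[...,1]>170)&(H[...,2]>180),88)
E
```

```text
scene [(np.int32(94), [-17.0, -97.0], 23), (np.int32(84), [-19.0, 37.0], 19), (np.int32(34), [-17.0, 94.0], 20), (np.int32(37), [-18.0, 115.0], 20), (np.int32(36), [-1.0, -43.0], 20)]
side [(np.int32(56), [-22.0, -88.0], 33), (np.int32(32), [-6.0, -42.0], 20), (np.int32(71), [-23.0, 38.0], 21), (np.int32(72), [-22.0, 105.0], 21)]
30.875 [ 414.9 -336.5  234.7] [-180.    0.   -2.] 85.61393374133559
shaker_handle 0.82 [257.9 142.4] [ 452.7 -338.4   70. ]
shaker_handle 0.43 [52.4 93.5] [ 512.7 -123.7   70. ]
shaker_lip 0.8 [254.5  71.5] [ 529.8 -337.4   19. ]
shaker_lip 0.22 [66.  88.1] [ 521.5 -106.9   19. ]
shaker_center 0.65 [255.2 130.1] [ 462.3 -335.8   27. ]
((464.7841796875, -335.6316833496094), (110.57453918457031, 168.0447998046875), 87.95943450927734)Traceback (most recent call last):
  File "<stdin>", line 9, in <module>
  File "<stdin>", line 5, in rr
ValueError: attempt to get argmax of an empty sequence
```

The shaker's centre is within about 2 mm of the mat's centre, and its axis is aligned with the mat. Handing in.

```bash
python3 -c "
from cell import workorder
print(workorder.finish_job())"
```

```text
the job is handed in; nothing more can be done
None
```

The job is handed in: the spatula lies lengthwise on the middle of the board, all eight chunks are in the tin (3, 1, 2 and 2 per section), and the empty shaker stands released within about 2 mm of the mat's centre, at about 31 s of the 69 s allowed; the judge's result was not shown.

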